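Make up the reagent kit and the ashing kit in their foam inserts

ROBOT

A 6-joint arm with a two-finger parallel gripper is mounted at the origin on a cart in front of the work surface, level with it; the furniture and walls round the work are solid. World frame = base frame: x ahead of the robot, y to its left, z up, the work surface at z = 0. Lengths are in m, angles in degrees, forces in N, time in s.
With the tool pointing down it reaches from about 0.4 to 0.825 m from the base axis. Payload 7 kg.
Tool frame: the origin (TCP) lies on the centre line of the jaws, within the pads' length; the fingertips stand 11 mm ahead of it and the grasp point (between the pads) lies 8 mm behind it; z points along the fingers, y is the direction in which the jaws open and shut (so a half turn about z gives the same grasp; the last joint's range is limited). The gripper opens to 88 mm and grips with 3 to 60 N. Pads are 19 mm wide; open, the fingers measure 130 mm over their backs; the gripper's body (78 mm by 193 mm) begins 47 mm behind the grasp point.
Start: joints at [86.293, 20.546, 0.682, 0, -70.136, -16.507], TCP at [0.233, 0.633, 0.238] pointing down, gripper open.
Joint ranges: [-176.03, 176.03], [-82.01, 121.73], [-58.28, 71.71], [-173.87, 95.51], [-174.79, -0.11], [-173.66, 173.66]. Speed limits (degrees/s): [136.94, 136.94, 172.46, 180, 180, 180].

INTERFACE

Orientations are given as [roll, pitch, yaw] about the fixed x, y, z axes, in that order (R = Rz(yaw) Ry(pitch) Rx(roll)).
In Python, from plant import ctrl, cams, order gives the robot as it stands.
- The arm moves only by the tool jog_arm, never from a script. Its argument "motion" is a list of rows, each an object with "offset": the shift along the tool's x, y, z in mm, a list of three; "roll": the turn about the tool's z in rad; "hand": the finger opening in mm, from 0 to 87.6. A call has 1 to 20 rows; each row is the pose to reach, as a shift and turn from the pose commanded when the call began, along the tool's axes at that moment; what a row does not reach only later rows make up. A row lasts 1/12 s, in which the tool goes at most 41.7 mm and 7.16 degrees, less where a joint would pass 70% of its speed; a pose out of reach is approached as far as the arm can. A call with a gripper value outside its range is refused whole. The fingers move at their own pace and stop on an object; the grip force is fixed at half the most. Time passes only in rows, so rows that repeat a pose let the fingers close. It gives the time, the measured TCP pose, the force and the opening at its end, in the units of the state.
- ctrl.get_obs(): the state, without advancing time (a new reading comes with each control period).
- cams.snapshot(name): name is "scene" or "top"; returns a dict with "img" (400x640x3 uint8, red, green, blue), "K" (3x3 intrinsics, pixels), "cam_to_world" (4x4, takes a point from camera to world coordinates). Camera axes: x right, y down, z forward; pixel columns grow to the right and rows downward; lengths in m; the calibration is good to about 2 mm. A picture is of the moment at which its call begins. There is no depth.
- order.close_job(): hands the job in, once; it reports no verdict.
The state is a dict: "clock": time; "joint_pos": joint angles; "qvel": joint speeds; "tau": joint torques, N m; "tool_pos": TCP position; "orientation": TCP orientation; "force": force on the tool from outside, world axes, zero at the start; "moment": the same for the moment, N m; "opening": finger opening in m.
Only numpy, scipy, OpenCV 4.12 (cv2) and the standard library are available. Lean on these libraries where they do the work, as an engineer would, in place of code of your own. Each camera call takes 0.05 s, during which the arm holds its last target. There are 200 camera calls.

TASK

Make up the two kits from the stock on the bench. The big blue bottle and the small amber bottle go upright into the reagent insert (the foam with two large round pockets), and the porcelain crucible, the little vial and the forceps go into the ashing insert (the foam with a long slot), each seated fully down in the cutout that was made for it. Set the crucible down gently, without dropping it, and leave the green bottle, which belongs to neither kit, where it stands.

Things in the scene. Friction and masses are not known exactly. Their poses are not given: they have to be found in the camera images.
- reagent_insert: Fixed dark grey foam block 160 x 84 x 24 mm, light floors in its cutouts. Origin: centre of its underside; x along its length, z up. Two round pockets 16 mm deep (floor at z = 8 mm): 62 mm wide at x = -40, y = 0 mm for the blue bottle; 53 mm wide at x = +44, y = 0 mm for the amber bottle. Two fixed instruments up to 0.14 m tall stand close behind the stock and right of the right-hand insert.
- ashing_insert: Fixed dark grey foam block 156 x 102 x 18 mm; origin and axes as the other insert. Cutouts 10 mm deep (floor z = 8 mm): round 46 mm at x -48, y -17 mm (crucible); round 30 mm at x +48, y -17 mm (vial); slot 142 x 20 mm along x, centre x 0, y +27 mm (forceps, either way round), crossed at its middle by an equally deep finger trough, x -18 to 18, y -31 mm to the +y edge.
- blue_bottle_mid (a point): Blue screw-cap bottle, the biggest, 54 mm in diameter, 113 mm tall, body straight up to 80 mm, cap 38 mm wide, 0.08 to 0.17 kg, standing; point on its axis half-way up, z up. Grip it high enough that the fingers stay above the foam.
- amber_bottle_mid (a point): Brown bottle with black cap, 45 mm in diameter, 87 mm tall, body straight up to 55 mm, cap 29 mm wide, 0.1 to 0.2 kg, standing; point on its axis half-way up, z up. Grip it high enough that the fingers stay above the foam.
- crucible_mid (a point): White porcelain crucible with its lid fixed on, 46 mm tall with the lid's small knob; lid rim 42 mm in diameter, 34 to 40 mm above the foot; body tapers from 40 mm below the rim to 28 mm at the foot; 45 g, standing; point on its axis half-way up, z up. Grip across the rim, fingertips 11 mm or more above the foot, to stay above the foam.
- vial_mid (a point): Small clear vial with green cap, 22 mm in diameter, 45 mm tall, 20 g, standing; point on its axis half-way up, z up. Grip it with the fingertips 11 mm or more above its foot, so that they stay above the foam.
- forceps_mid (a point): Steel forceps lying flat, 130 mm long, at most 12 mm wide, 9 mm high, 25 g; point at mid-length, 4.5 mm above the underside; y along the forceps, x across, z up.
- green_bottle_mid (a point): Green bottle with white cap, 49 mm in diameter, 100 mm tall, standing among the stock; it stays there. Point on its axis half-way up, z up.

How it is judged:
By the outcome, as a careful person would: the job done as asked, in the order asked, and still so for the second after the job is handed in, with the robot touching nothing.
It also fails if it takes over 120 s, if anything falls off the work surface, if the arm or the gripper's body presses on something with over 40 N, if the wrist force passes 120 N, or if a joint passes its speed limit or range.

## Working session

There is one attempt and no reset: what is moved stays moved. The work goes in short steps, Python scripts to look and compute and a tool call to move; the robot and the scene stay as the last step left them, time stands still between calls to the robot, and variables do not carry over. Pictures are saved under pics/ and viewed, about 12 in all and at most 16, crops included, and the job is handed in when it is done.

Besides the shell and the picture viewer there is one more tool, called after "Emit:" as name(argument=value, ...) on one line, values as JSON. jog_arm: Moves the arm, as the interface text tells. Its arguments: {"type":"object","properties":{"motion":{"type":"array"}},"required":["motion"]}

```bash
ls; mkdir -p pics; python3 - <<'E'
from plant import ctrl,cams,order
import cv2,numpy as np
np.set_printoptions(precision=4,suppress=True)
print(ctrl.get_obs())
for n in("scene","top"):
    s=cams.snapshot(n);np.savez(f"pics/{n}0.npz",**s)
    print(n,s["K"],s["cam_to_world"])
    cv2.imwrite(f"pics/{n}0.png",cv2.cvtColor(s["img"],cv2.COLOR_RGB2BGR))
E
```

```text
pics
{'clock': 0.0, 'joint_pos': array([ 86.2917,  20.5922,   0.6364,  -0.0203, -70.1368, -16.5062]), 'qvel': array([ 0.0914, -0.0405,  0.0489, -0.0675, -0.0892,  0.0536]), 'tau': array([  0.0003, -58.2724,  29.3051,   6.9973,   0.007 ,  -0.0002]), 'tool_pos': array([0.2331, 0.633 , 0.2366]), 'orientation': array([179.9058,  -0.0081, -20.2213]), 'force': array([ 0.2211, -0.4376, -0.3406]), 'moment': array([-0.0174, -0.0165,  0.012 ]), 'opening': 0.08761124325226918}
scene [[500.4709   0.     325.7597]
 [  0.     500.4709 192.7159]
 [  0.       0.       1.    ]] [[ 0.8281 -0.3959  0.3968  0.183 ]
 [-0.5602 -0.5573  0.6129 -0.3071]
 [-0.0215 -0.7298 -0.6833  0.6556]
 [ 0.      0.      0.      1.    ]]
top [[379.494    0.     314.5467]
 [  0.     379.494  192.6838]
 [  0.       0.       1.    ]] [[ 0.0282 -0.9687  0.2466  0.3205]
 [-0.9996 -0.0271  0.0078  0.2233]
 [-0.0008 -0.2467 -0.9691  0.8822]
 [ 0.      0.      0.      1.    ]]
```

View pics/scene0.png

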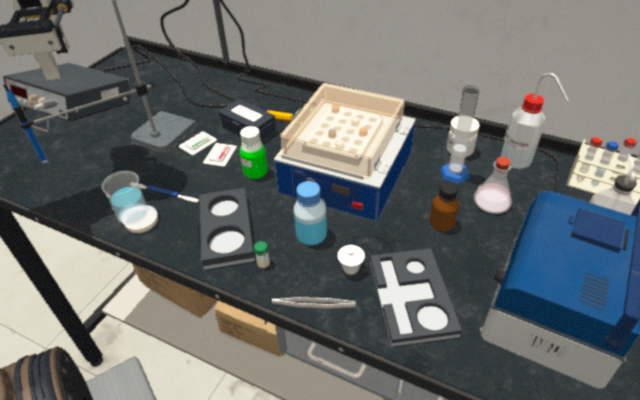

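View pics/top0.png

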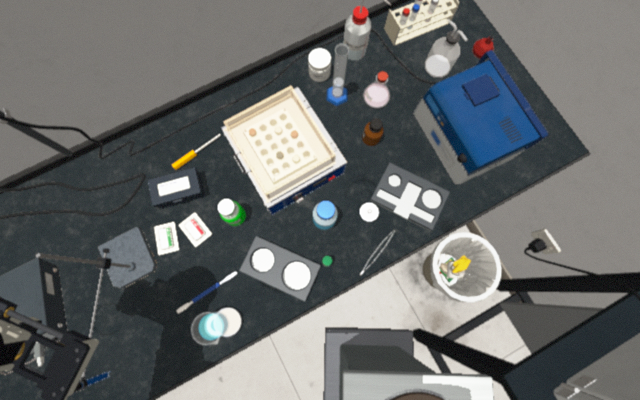

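The scene view shows blue bottle (310,215), amber (445,210), green (254,155), crucible (351,260), vial (262,254), forceps (314,301), reagent insert (226,227) and ashing insert (414,293). In the top view they are at blue (325,214), amber (373,131), crucible (369,212), vial (327,261), forceps (378,252), reagent (280,268), ashing (410,195). The shaker stands behind the stock and the centrifuge right of the ashing insert.

```bash
cat > h.py <<'E'
import numpy as np,cv2
np.set_printoptions(precision=4,suppress=True)
def load(n): return dict(np.load(f"pics/{n}.npz"))
def ray(s,uv):
    T=s["cam_to_world"];d=T[:3,:3]@np.linalg.inv(s["K"])@[uv[0],uv[1],1.];return T[:3,3],d/np.linalg.norm(d)
def plane(s,uv,z):
    o,d=ray(s,uv);return o+d*(z-o[2])/d[2]
def proj(s,p):
    T=s["cam_to_world"];q=s["K"]@(T[:3,:3].T@(np.asarray(p)-T[:3,3]));return q[:2]/q[2]
def blobs(s,lo,hi,roi,amin=15):
    x0,y0,x1,y1=roi
    hsv=cv2.cvtColor(s["img"],cv2.COLOR_RGB2HSV);m=cv2.inRange(hsv,np.array(lo),np.array(hi))
    k=np.zeros_like(m);k[y0:y1,x0:x1]=m[y0:y1,x0:x1]
    n,l,st,c=cv2.connectedComponentsWithStats(k,connectivity=4)
    return [(st[i,4],c[i],st[i,:4],l==i) for i in np.argsort(-st[:,4]) if i and st[i,4]>=amin]
E
python3 - <<'E'
from h import *
S=load("scene0");T=load("top0")
W=([0,0,150],[180,70,255])
J={"reag":(W,(195,185,255,270),(240,235,322,300)),"ash":(W,(370,245,460,345),(372,163,450,228)),
"cruc":(W,(330,240,370,280),(355,198,383,226)),
"bluecap":(([98,110,120],[125,255,255]),(290,175,332,250),(308,195,342,232)),
"amber":(([0,100,30],[20,255,255]),(425,185,465,235),(358,115,388,148)),
"vialcap":(([45,80,40],[90,255,255]),(250,235,275,275),(318,250,338,272)),
"green":(([45,80,40],[90,255,255]),(235,120,275,185),(210,195,250,230)),
"forc":(([0,0,90],[180,90,255]),(262,285,365,315),(352,222,400,278))}
for k,(c,a,b) in J.items():
    for n,s,r in(("S",S,a),("T",T,b)):
        for B in blobs(s,*c,r): print(k,n,B[0],B[1],B[2])
a=cv2.resize(S["img"][170:345,190:470],None,fx=2.8,fy=2.8,interpolation=2)
cv2.imwrite("pics/c1.png",a[...,::-1])
a=cv2.resize(T["img"][110:300,225:455],None,fx=3.1,fy=3.1,interpolation=2)
cv2.imwrite("pics/c2.png",a[...,::-1])
E
```

```text
reag S 572 [226.8671 241.8497] [210 231  35  23]
reag S 301 [224.1561 208.    ] [211 201  27  15]
reag T 630 [296.681  275.2365] [283 261  28  29]
reag T 440 [262.9341 259.6477] [252 248  23  24]
ash S 1590 [401.1214 295.7686] [378 261  56  73]
ash S 573 [432.1309 317.9686] [417 306  31  25]
ash S 162 [415.0309 267.1667] [407 262  18  12]
ash T 912 [406.2807 202.3487] [376 182  58  41]
ash T 286 [430.8986 198.9371] [422 190  19  19]
ash T 117 [393.9487 180.4786] [388 175  13  12]
ash T 98 [374.4898 211.7347] [372 203   7  18]
cruc S 497 [350.5976 255.3722] [337 244  28  24]
cruc T 305 [368.718  211.6197] [359 202  20  20]
bluecap S 462 [307.9069 191.9416] [296 181  24  24]
bluecap T 271 [325.6974 209.1107] [317 200  18  19]
amber S 792 [443.2828 213.4116] [429 194  30  38]
amber T 276 [371.5688 135.6377] [363 122  21  24]
vialcap S 170 [260.2471 247.2294] [253 240  15  15]
vialcap T 101 [326.9901 260.198 ] [321 255  12  11]
green S 709 [254.5896 163.1382] [239 144  30  36]
green T 272 [236.2537 216.1581] [219 200  28  27]
forc S 816 [314.4044 301.8566] [271 296  86  13]
forc T 266 [389.1015 271.8045] [371 261  29  17]
forc T 259 [377.1969 251.7259] [359 230  37  46]
```

View pics/c2.png

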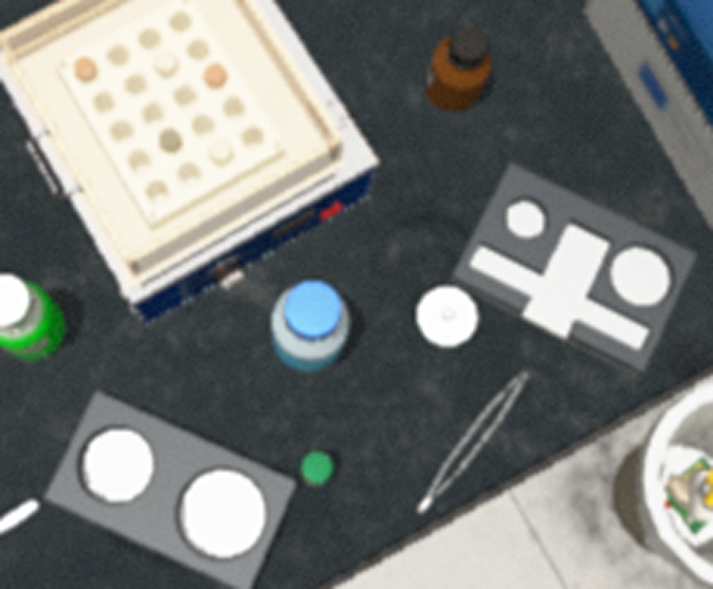

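View pics/c1.png

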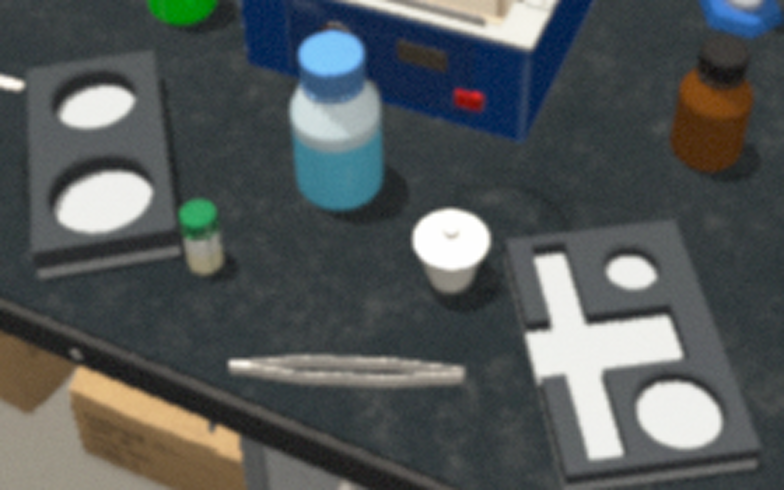

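```bash
cat >> h.py <<'E'
def tri(S,a,T,b):
    o1,d1=ray(S,a);o2,d2=ray(T,b);t=np.linalg.lstsq(np.c_[d1,-d2],o2-o1,rcond=None)[0]
    p,q=o1+t[0]*d1,o2+t[1]*d2;return (p+q)/2,np.linalg.norm(p-q)
E
python3 - <<'E'
from h import *
S=load("scene0");T=load("top0")
P={"pBlue":([226.87,241.85],[296.68,275.24],.016),"pAmb":([224.16,208],[262.93,259.65],.016),
"pCru":([432.13,317.97],[430.9,198.94],.013),"pVial":([415.03,267.17],[393.95,180.48],.013),
"cruc":([350.6,255.37],[368.72,211.62],.036),"blue":([307.9,191.94],[325.7,209.11],.102),
"amber":([443.28,213.4],[371.57,135.64],.035),"vial":([260.25,247.23],[326.99,260.2],.038),"green":([254.6,163.1],[236.25,216.16],.05),
"forc":([314.4,301.86],[377.2,251.73],.0045)}
for k,(a,b,z) in P.items():
    p,e=tri(S,a,T,b);print(k,"tri",p,"gap%.4f"%e,"S",plane(S,a,z)[:2],"T",plane(T,b,z)[:2])
# slot/cross: visible mask, end-points; forceps axis by each view
for n,s,r in(("S",S,(262,285,365,315)),("T",T,(352,222,400,278))):
    bs=blobs(s,[0,0,90],[180,90,255],r); B=[b for b in bs if (n=="S" or b[1][0]<385)][0]
    ys,xs=np.nonzero(B[3]);w=np.array([plane(s,(x,y),.0045)[:2] for x,y in zip(xs,ys)])
    rect=cv2.minAreaRect((w*1000).astype(np.float32));v=cv2.fitLine((w*1000).astype(np.float32),2,0,.01,.01).ravel()
    print(n,rect,"ang",np.degrees(np.arctan2(v[1],v[0])))
# insert outlines: dark grey top
for n,s,rs in(("S",S,((190,180,262,272),(365,240,465,350))),("T",T,((235,230,325,302),(368,160,455,232)))):
    for r,z in zip(rs,(.024,.018)):
        B=max((b for b in blobs(s,[0,0,52],[180,70,150],r)),key=lambda b:b[0]);ys,xs=np.nonzero(B[3])
        w=np.array([plane(s,(x,y),z)[:2]*1000 for x,y in zip(xs,ys)],np.float32);print(n,B[0],cv2.minAreaRect(w))
a,b=S["img"][225,222],T["img"][268,280];print(a,b,S["img"][280,300],T["img"][280,350])
E
```

```text
pBlue tri [0.3495 0.2649 0.0135] gap0.0006 S [0.3486 0.2627] T [0.3497 0.2647]
pAmb tri [0.3817 0.3426 0.0135] gap0.0007 S [0.3806 0.3401] T [0.3819 0.3421]
pCru tri [ 0.5345 -0.0445  0.0103] gap0.0006 S [ 0.5327 -0.0456] T [ 0.5341 -0.0439]
pVial tri [0.5773 0.0416 0.0102] gap0.0009 S [0.5752 0.0402] T [0.5769 0.042 ]
cruc tri [0.4947 0.1057 0.034 ] gap0.0011 S [0.4932 0.1045] T [0.4948 0.1058]
blue tri [0.4823 0.2056 0.104 ] gap0.0029 S [0.4819 0.2077] T [0.4841 0.2051]
amber tri [0.6864 0.0954 0.0247] gap0.0024 S [0.6795 0.0887] T [0.6808 0.0975]
vial tri [0.3822 0.1987 0.0408] gap0.0015 S [0.3823 0.2012] T [0.3831 0.1984]
green tri [0.4789 0.4069 0.0289] gap0.0034 S [0.4706 0.3825] T [0.4734 0.4028]
forc tri [0.4082 0.0826 0.0047] gap0.0005 S [0.4085 0.0827] T [0.408  0.0826]
S ((406.9572448730469, 83.71217346191406), (20.87631607055664, 132.10964965820312), 52.079959869384766) ang -37.688034
T ((408.14971923828125, 82.7447509765625), (16.291645050048828, 132.78334045410156), 51.748374938964844) ang -37.89234
S 5101 ((360.83233642578125, 303.92034912109375), (234.97079467773438, 135.6620635986328), 61.331520080566406)
S 8473 ((548.3878784179688, 1.33612060546875), (208.46754455566406, 165.91702270507812), 52.65104675292969)
T 5286 ((371.231689453125, 305.24920654296875), (155.51632690429688, 202.64190673828125), 1.609352707862854)
T 4656 ((541.9746704101562, 1.4521636962890625), (171.5880584716797, 212.43711853027344), 1.600082278251648)
[82 85 87] [139 141 143] [65 72 71] [51 57 58]
```

```bash
python3 - <<'E'
from h import *
S=load("scene0");T=load("top0")
def vp(a,b):
    (o1,d1),(o2,d2)=ray(S,a),ray(T,b)
    t=np.linalg.solve(np.c_[d1[:2],-d2[:2]],(o2-o1)[:2]);return o1+t[0]*d1
P={"cruc":([350.6,255.37],[368.72,211.62]),"blue":([307.9,191.94],[325.7,209.11]),
"amber":([443.28,213.4],[371.57,135.64]),"vial":([260.25,247.23],[326.99,260.2]),"green":([254.6,163.1],[236.25,216.16]),
"deckcorner":([377.5,186],[346.9,161.6]),"stopper":([503,165],[383,76]),"flask":([493,198],[377,95]),"cylbase":([455,173],[337,97]),"cyltop":([470,90],[342,47])}
for k,(a,b) in P.items(): print(k,"vp",vp(a,b),"tri",*tri(S,a,T,b))
print("centrif lower", plane(T,(415,108),.14),plane(T,(455,178),.14),plane(T,(455,178),.07),plane(S,(485,335),0.0))
print("amber proj checks")
for z in(0,.055,.087):
    for s in(S,T): print(z,proj(s,[.684,.0925,z]))
hs=cv2.cvtColor(S["img"],cv2.COLOR_RGB2GRAY)
E
```

```text
cruc vp [0.4944 0.1061 0.0336] tri [0.4947 0.1057 0.034 ] 0.0010918943110447446
blue vp [0.4806 0.2055 0.1044] tri [0.4823 0.2056 0.104 ] 0.002892060734775717
amber vp [0.6876 0.0951 0.0249] tri [0.6864 0.0954 0.0247] 0.0024355422957186
vial vp [0.3815 0.199  0.0406] tri [0.3822 0.1987 0.0408] 0.0015156373286501189
green vp [0.4844 0.4157 0.0209] tri [0.4789 0.4069 0.0289] 0.00338461202868114
deckcorner vp [0.5895 0.1616 0.0924] tri [0.5917 0.1614 0.0924] 0.004049583743953866
stopper vp [0.8012 0.0796 0.0907] tri [0.8042 0.0792 0.0911] 0.0052193024578585856
flask vp [0.7999 0.0798 0.0121] tri [0.8007 0.0797 0.0121] 0.0012763678453915558
cylbase vp [0.8047 0.1795 0.0003] tri [0.8012 0.179  0.0011] 0.004416331083237737
cyltop vp [0.8017 0.1813 0.1897] tri [0.8076 0.1821 0.1895] 0.007811698713843029
centrif lower [0.7022 0.0197 0.14  ] [ 0.5482 -0.056   0.14  ] [ 0.5697 -0.0823  0.07  ] [ 0.583  -0.1054  0.    ]
amber proj checks
0 [440.8984 224.9125]
0 [371.5374 140.0057]
0.055 [445.271  202.8083]
0.055 [374.9301 131.0674]
0.087 [447.9969 189.029 ]
0.087 [377.0977 125.3567]
```

```bash
cat > go.py <<'E'
# usage: go.py x y z yaw [...]: prints offsets (tool mm) and roll from the measured pose
import sys,numpy as np
from plant import ctrl
from scipy.spatial.transform import Rotation as R
o=ctrl.get_obs();p=np.array(o["tool_pos"]);r=R.from_euler("xyz",o["orientation"],degrees=True).as_matrix()
print("t%.1f"%o["clock"],p.round(4),np.round(o["orientation"],1),"F",np.round(o["force"],1),"open%.4f"%o["opening"],"q",np.round(o["joint_pos"],0))
a=list(map(float,sys.argv[1:]))
for i in range(0,len(a),4):
    d=(np.array(a[i+3])-o["orientation"][2]+180)%360-180
    print(a[i:i+4],"->",(r.T@(np.array(a[i:i+3])-p)*1000).round(1),"roll %.3f"%-np.radians(d))
E
python3 go.py .25 .45 .237 0 .482 .206 .19 30.4
```

```text
t0.1 [0.2331 0.633  0.2367] [179.9  -0.  -20.2] F [-0.1 -0.5 -0.2] open0.0876 q [ 86.  21.   1.  -0. -70. -17.]
[0.25, 0.45, 0.237, 0.0] -> [ 79.1 165.9  -0. ] roll -0.353
[0.482, 0.206, 0.19, 30.4] -> [381.1 314.6  47.2] roll -0.883
```

Emit:
jog_arm(motion=[{"offset": [15, 30, 0], "roll": -0.07, "hand": 80}, {"offset": [32, 67, 0], "roll": -0.15, "hand": 80}, {"offset": [55, 116, 0], "roll": -0.25, "hand": 80}, {"offset": [79, 166, 0], "roll": -0.35, "hand": 80}, {"offset": [110, 182, 0], "roll": -0.45, "hand": 80}, {"offset": [140, 197, 0], "roll": -0.55, "hand": 80}, {"offset": [175, 214, 0], "roll": -0.65, "hand": 80}, {"offset": [210, 231, 10], "roll": -0.75, "hand": 80}, {"offset": [250, 251, 20], "roll": -0.83, "hand": 80}, {"offset": [290, 270, 30], "roll": -0.88, "hand": 80}, {"offset": [325, 287, 38], "roll": -0.883, "hand": 80}, {"offset": [355, 302, 44], "roll": -0.883, "hand": 80}, {"offset": [373, 311, 47], "roll": -0.883, "hand": 80}, {"offset": [381, 315, 47], "roll": -0.883, "hand": 80}, {"offset": [381, 315, 47], "roll": -0.883, "hand": 80}, {"offset": [381, 315, 47], "roll": -0.883, "hand": 80}])

```text
clock: 1.43
tool_pos: [0.4819, 0.206, 0.1904]
orientation: [-180.0, 0.0, 30.3]
force: [-0.3, 0.5, 0.2]
opening: 0.0797
```

```bash
python3 go.py .482 .206 .062 30.4; python3 - <<'E'
from plant import cams
import cv2,numpy as np
a=cams.snapshot("scene")["img"][110:290,190:400];b=cams.snapshot("top")["img"][130:310,230:440]
cv2.imwrite("pics/d1.png",np.hstack([cv2.resize(x,None,fx=1.9,fy=1.9) for x in(a,b)])[...,::-1])
E
```

```text
t1.4 [0.4819 0.206  0.1904] [-180.     0.    30.3] F [-0.3  0.5  0.2] open0.0797 q [ 45.   9. -22.  -0. -59.  76.]
[0.482, 0.206, 0.062, 30.4] -> [  0.2   0.  128.4] roll -0.002
```

View pics/d1.png

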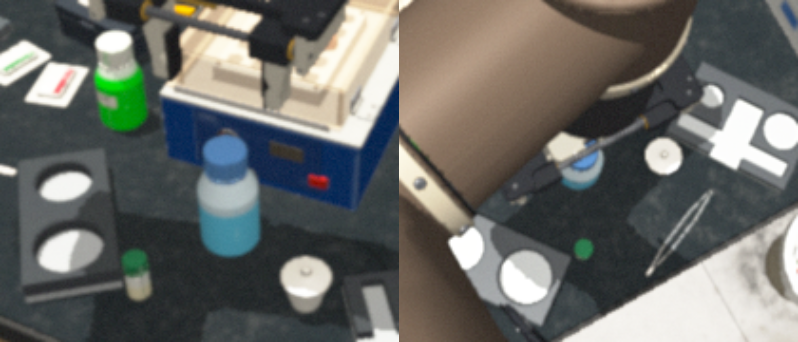

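The view shows the open gripper above the blue bottle (crop 230,195), its body parallel to the shaker front and clear of it. I'll descend and grip.

Emit:
jog_arm(motion=[{"offset": [0, 0, 15], "roll": 0, "hand": 80}, {"offset": [0, 0, 40], "roll": 0, "hand": 80}, {"offset": [0, 0, 65], "roll": 0, "hand": 80}, {"offset": [0, 0, 90], "roll": 0, "hand": 80}, {"offset": [0, 0, 110], "roll": 0, "hand": 80}, {"offset": [0, 0, 122], "roll": 0, "hand": 80}, {"offset": [0, 0, 128], "roll": 0, "hand": 80}, {"offset": [0, 0, 128], "roll": 0, "hand": 60}, {"offset": [0, 0, 128], "roll": 0, "hand": 45}, {"offset": [0, 0, 128], "roll": 0, "hand": 45}, {"offset": [0, 0, 128], "roll": 0, "hand": 45}, {"offset": [0, 0, 128], "roll": 0, "hand": 45}, {"offset": [0, 0, 128], "roll": 0, "hand": 45}, {"offset": [0, 0, 128], "roll": 0, "hand": 45}])

```text
clock: 2.7
tool_pos: [0.4824, 0.2067, 0.0635]
orientation: [-180.0, -0.1, 30.4]
force: [-2.2, 2.1, 5.9]
opening: 0.0515
```

```bash
python3 go.py .482 .206 .135 30.4 .349 .264 .135 30.4 .349 .264 .071 30.4
```

```text
t2.7 [0.4824 0.2067 0.0635] [-1.80e+02 -1.00e-01  3.04e+01] F [-2.2  2.1  5.9] open0.0515 q [ 45.  17. -31.  -0. -42.  76.]
[0.482, 0.206, 0.135, 30.4] -> [ -0.6   0.4 -71.5] roll -0.000
[0.349, 0.264, 0.135, 30.4] -> [ -86.  -116.9  -71.6] roll -0.000
[0.349, 0.264, 0.071, 30.4] -> [ -86.1 -116.9   -7.6] roll -0.000
```

```bash
python3 - <<'E'
from plant import cams
import cv2,numpy as np
a=cams.snapshot("scene")["img"][110:290,220:420]
cv2.imwrite("pics/d2.png",cv2.resize(a,None,fx=3.2,fy=3.2,interpolation=2)[...,::-1])
E
python3 go.py
```

```text
t2.8 [0.4824 0.2067 0.0635] [-1.80e+02 -1.00e-01  3.04e+01] F [-2.9  1.3  7.7] open0.0515 q [ 45.  17. -31.  -0. -42.  76.]
```

View pics/d2.png

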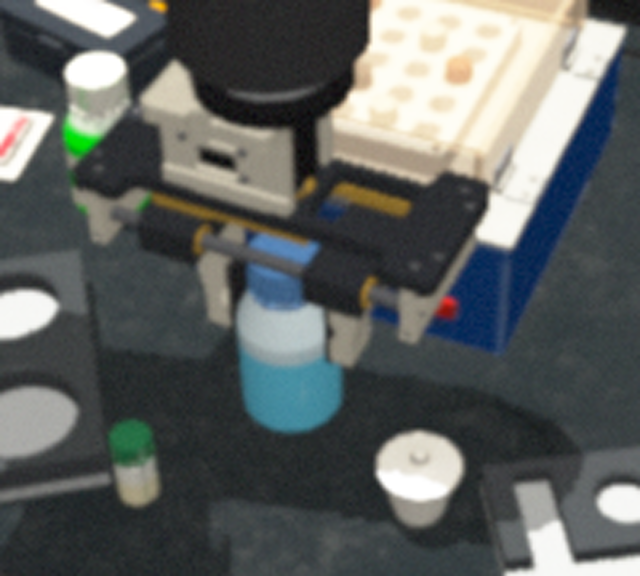

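The blue bottle is held between both fingers at its upper body. I'll lift it and carry it over the left pocket.

Emit:
jog_arm(motion=[{"offset": [0, 0, -6], "roll": 0, "hand": 45}, {"offset": [0, 0, -20], "roll": 0, "hand": 45}, {"offset": [0, 0, -40], "roll": 0, "hand": 45}, {"offset": [0, 0, -60], "roll": 0, "hand": 45}, {"offset": [-4, -6, -72], "roll": 0, "hand": 45}, {"offset": [-15, -21, -72], "roll": 0, "hand": 45}, {"offset": [-28, -38, -72], "roll": 0, "hand": 45}, {"offset": [-43, -58, -72], "roll": 0, "hand": 45}, {"offset": [-58, -78, -72], "roll": 0, "hand": 45}, {"offset": [-71, -97, -72], "roll": 0, "hand": 45}, {"offset": [-81, -110, -72], "roll": 0, "hand": 45}, {"offset": [-86, -117, -72], "roll": 0, "hand": 45}, {"offset": [-86, -117, -72], "roll": 0, "hand": 45}, {"offset": [-86, -117, -72], "roll": 0, "hand": 45}, {"offset": [-86, -117, -72], "roll": 0, "hand": 45}])

```text
clock: 4.0
tool_pos: [0.349, 0.2635, 0.1347]
orientation: [180.0, -0.0, 30.4]
force: [0.7, -0.4, -2.2]
opening: 0.0518
```

```bash
python3 go.py .349 .264 .073 30.4; python3 - <<'E'
from h import *
from plant import cams
for n in("scene","top"):
    s=cams.snapshot(n);np.savez(f"pics/{n}1.npz",**s)
    cv2.imwrite(f"pics/{n}1.png",cv2.resize(s["img"][100:300,130:430],None,fx=2.5,fy=2.5)[...,::-1])
    # liquid / body blue mask; expected bottle foot and pocket centre
    print(n,"pocket",proj(s,[.349,.264,.024]),"foot exp",proj(s,[.349,.264,.072]), "body 0/80 above foot",proj(s,[.349,.264,.152]))
    for B in blobs(s,[85,60,60],[125,255,255],(150,100,400,300),60):print(B[:3])
E
```

```text
t4.0 [0.349  0.2635 0.1347] [180.   -0.   30.4] F [ 0.7 -0.4 -2.2] open0.0518 q [ 63.   4. -36.   0. -50.  57.]
[0.349, 0.264, 0.073, 30.4] -> [ 0.2 -0.4 61.7] roll -0.000
scene pocket [226.0398 238.1375] foot exp [221.3905 218.4449] body 0/80 above foot [212.7501 181.8469]
(np.int32(3570), array([336.8843, 189.9342]), array([275, 152, 125,  70], dtype=int32))
(np.int32(805), array([219.5739, 216.2087]), array([200, 202,  39,  29], dtype=int32))
(np.int32(207), array([163.5604, 190.5121]), array([150, 184,  29,  14], dtype=int32))
(np.int32(186), array([204.7903, 179.6774]), array([197, 171,  20,  17], dtype=int32))
(np.int32(108), array([207.4907, 165.537 ]), array([199, 162,  18,   9], dtype=int32))
top pocket [296.8138 275.4424] foot exp [295.754  274.6291] body 0/80 above foot [293.6811 273.0385]
(np.int32(100), array([336.79, 102.02]), array([326, 100,  23,   7], dtype=int32))
(np.int32(86), array([339.3721, 170.6977]), array([332, 165,  15,  12], dtype=int32))
(np.int32(67), array([307.3731, 190.0896]), array([295, 185,  26,  11], dtype=int32))
```

View pics/scene1.png

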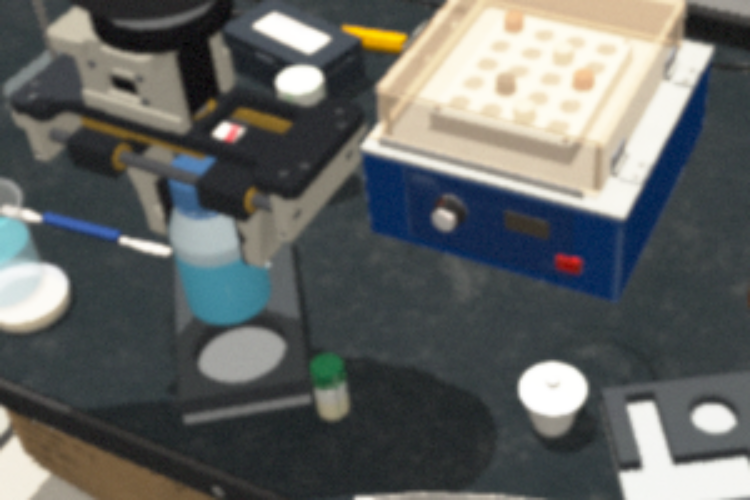

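Emit:
jog_arm(motion=[{"offset": [0, 0, 8], "roll": 0, "hand": 45}, {"offset": [0, 0, 20], "roll": 0, "hand": 45}, {"offset": [0, 0, 32], "roll": 0, "hand": 45}, {"offset": [0, 0, 42], "roll": 0, "hand": 45}, {"offset": [0, 0, 50], "roll": 0, "hand": 45}, {"offset": [0, 0, 56], "roll": 0, "hand": 45}, {"offset": [0, 0, 60], "roll": 0, "hand": 45}, {"offset": [0, 0, 62], "roll": 0, "hand": 45}, {"offset": [0, 0, 62.5], "roll": 0, "hand": 45}, {"offset": [0, 0, 62.5], "roll": 0, "hand": 45}])

```text
clock: 4.93
tool_pos: [0.3487, 0.2638, 0.0722]
orientation: [-180.0, -0.0, 30.4]
force: [0.2, 0.4, -2.3]
opening: 0.0515
```

Emit:
jog_arm(motion=[{"offset": [0, 0, 1], "roll": 0, "hand": 45}, {"offset": [0, 0, 1.5], "roll": 0, "hand": 45}, {"offset": [0, 0, 1.5], "roll": 0, "hand": 56}, {"offset": [0, 0, 1.5], "roll": 0, "hand": 64}, {"offset": [0, 0, 1.5], "roll": 0, "hand": 72}, {"offset": [0, 0, 1.5], "roll": 0, "hand": 78}, {"offset": [0, 0, 1.5], "roll": 0, "hand": 78}, {"offset": [0, 0, 1.5], "roll": 0, "hand": 78}, {"offset": [0, 0, -10], "roll": 0, "hand": 78}, {"offset": [0, 0, -35], "roll": 0, "hand": 78}, {"offset": [0, 0, -70], "roll": 0, "hand": 78}, {"offset": [0, 0, -100], "roll": 0, "hand": 78}, {"offset": [0, 0, -125], "roll": 0, "hand": 78}, {"offset": [0, 0, -130], "roll": 0, "hand": 78}])

```text
clock: 6.1
tool_pos: [0.35, 0.2653, 0.2065]
orientation: [-179.9, -0.4, 30.4]
force: [1.1, 1.1, 0.4]
opening: 0.0782
```

```bash
python3 go.py .687 .095 .2 -60 .687 .095 .037 -60; python3 - <<'E'
from h import *
from plant import cams
for n in("scene","top"):
    s=cams.snapshot(n);np.savez(f"pics/{n}2.npz",**s)
    for z in (.008,.088,.108,.121): print(n,z,proj(s,[.349,.264,z]))
    for B in blobs(s,[85,60,60],[125,255,255],(185,130,262,270) if n=="scene" else (265,240,320,300),40):print(B[:3])
s=load("scene2");cv2.imwrite("pics/e.png",cv2.resize(s["img"][100:300,130:430],None,fx=2.5,fy=2.5)[...,::-1])
E
```

```text
t6.1 [0.35   0.2653 0.2065] [-179.9   -0.4   30.4] F [1.1 1.1 0.4] open0.0782 q [ 63.  -1. -30.   0. -60.  57.]
[0.687, 0.095, 0.2, -60.0] -> [204.4 317.5   7. ] roll 1.578
[0.687, 0.095, 0.037, -60.0] -> [203.3 317.9 170. ] roll 1.578
scene 0.008 [227.5105 244.3672]
scene 0.088 [219.7565 211.5236]
scene 0.108 [217.6503 202.6025]
scene 0.121 [216.2418 196.6365]
(np.int32(682), array([226.5117, 240.5132]), array([207, 223,  37,  31], dtype=int32))
(np.int32(604), array([217.1374, 202.7086]), array([204, 189,  27,  28], dtype=int32))
top 0.008 [297.1415 275.6938]
top 0.088 [295.3725 274.3364]
top 0.108 [294.8737 273.9537]
top 0.121 [294.5356 273.6942]
```

View pics/e.png

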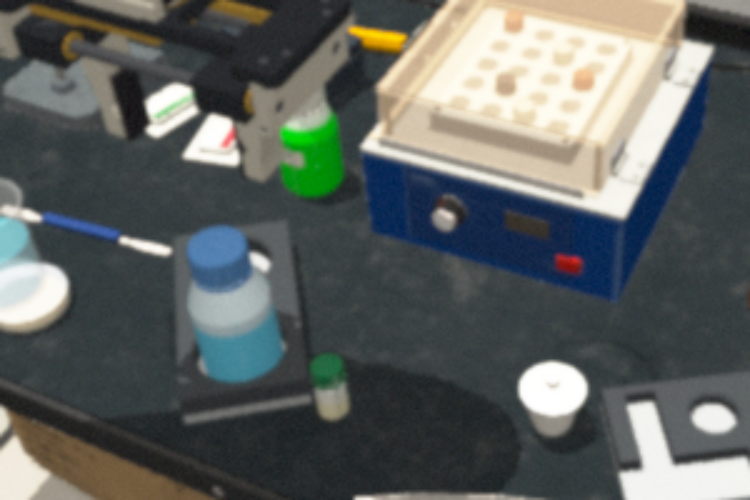

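The blue bottle stands in its pocket, with its cap at crop (218,255) matching the seated projection. Amber is next.

Emit:
jog_arm(motion=[{"offset": [8, 13, 0], "roll": 0.1, "hand": 78}, {"offset": [22, 34, 0], "roll": 0.22, "hand": 72}, {"offset": [40, 62, 0], "roll": 0.34, "hand": 70}, {"offset": [58, 90, 0], "roll": 0.46, "hand": 70}, {"offset": [76, 118, 0], "roll": 0.58, "hand": 70}, {"offset": [94, 146, 0], "roll": 0.7, "hand": 70}, {"offset": [112, 174, 0], "roll": 0.82, "hand": 70}, {"offset": [130, 202, 0], "roll": 0.94, "hand": 70}, {"offset": [148, 230, 0], "roll": 1.06, "hand": 70}, {"offset": [166, 258, 2], "roll": 1.18, "hand": 70}, {"offset": [182, 283, 4], "roll": 1.3, "hand": 70}, {"offset": [194, 302, 6], "roll": 1.41, "hand": 70}, {"offset": [202, 314, 7], "roll": 1.5, "hand": 70}, {"offset": [204, 317, 7], "roll": 1.56, "hand": 70}, {"offset": [204, 317, 7], "roll": 1.578, "hand": 70}, {"offset": [204, 317, 7], "roll": 1.578, "hand": 70}])

```text
clock: 7.53
tool_pos: [0.6842, 0.0929, 0.1928]
orientation: [179.8, 0.0, -60.1]
force: [-0.4, -0.2, -0.2]
opening: 0.0702
```

```bash
python3 go.py .687 .095 .037 -60;  python3 - <<'E'
from plant import cams
import cv2,numpy as np
a=cams.snapshot("scene")["img"][100:260,380:580];b=cams.snapshot("top")["img"][60:220,290:490]
cv2.imwrite("pics/d3.png",np.hstack([cv2.resize(x,None,fx=2,fy=2) for x in(a,b)])[...,::-1])
E
```

```text
t7.5 [0.6842 0.0929 0.1928] [179.8   0.  -60.1] F [-0.4 -0.2 -0.2] open0.0702 q [ 24.  24.  -0.  -0. -66.   6.]
[0.687, 0.095, 0.037, -60.0] -> [ -0.3  -4.  155.8] roll -0.001
```

View pics/d3.png

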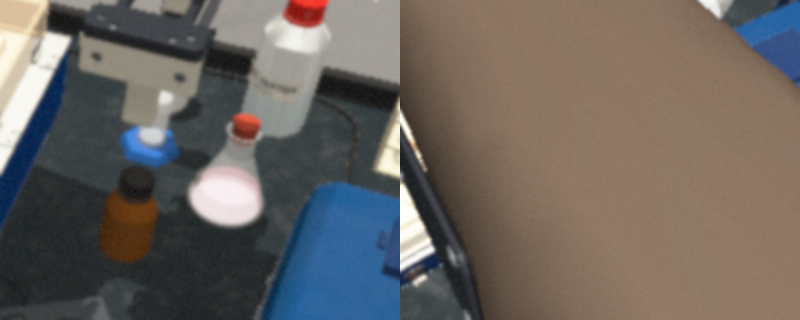

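The gripper stands above the amber bottle (crop 130,225), with the flask (230,190) and shaker clear on either side. I'll descend and grip.

Emit:
jog_arm(motion=[{"offset": [0, -2, 12], "roll": 0, "hand": 70}, {"offset": [0, -3.5, 35], "roll": 0, "hand": 70}, {"offset": [0, -3.5, 60], "roll": 0, "hand": 70}, {"offset": [0, -3.5, 85], "roll": 0, "hand": 70}, {"offset": [0, -3.5, 110], "roll": 0, "hand": 70}, {"offset": [0, -3.5, 130], "roll": 0, "hand": 70}, {"offset": [0, -3.5, 145], "roll": 0, "hand": 70}, {"offset": [0, -3.5, 154], "roll": 0, "hand": 70}, {"offset": [0, -3.5, 155], "roll": 0, "hand": 60}, {"offset": [0, -3.5, 155], "roll": 0, "hand": 50}, {"offset": [0, -3.5, 155], "roll": 0, "hand": 38}, {"offset": [0, -3.5, 155], "roll": 0, "hand": 38}, {"offset": [0, -3.5, 155], "roll": 0, "hand": 38}, {"offset": [0, -3.5, 155], "roll": 0, "hand": 38}, {"offset": [0, -3.5, 155], "roll": 0, "hand": 38}])

```text
clock: 8.88
tool_pos: [0.6887, 0.0953, 0.0414]
orientation: [-179.9, -0.0, -60.0]
force: [-0.1, 0.1, 5.5]
opening: 0.0435
```

```bash
python3 go.py .687 .095 .21 -60 .381 .3415 .21 -112.5
```

```text
t8.9 [0.6887 0.0953 0.0414] [-179.9   -0.   -60. ] F [-0.1  0.1  5.5] open0.0435 q [ 24.  32.  -9.   0. -49.   6.]
[0.687, 0.095, 0.21, -60.0] -> [  -0.5    1.3 -168.6] roll -0.000
[0.381, 0.3415, 0.21, -112.5] -> [-366.9  143.2 -169.1] roll 0.916
```

Emit:
jog_arm(motion=[{"offset": [0, 0, -6], "roll": 0, "hand": 38}, {"offset": [0, 0, -20], "roll": 0, "hand": 38}, {"offset": [0, 0, -42], "roll": 0, "hand": 38}, {"offset": [0, 0, -66], "roll": 0, "hand": 38}, {"offset": [0, 0, -90], "roll": 0, "hand": 38}, {"offset": [0, 0, -115], "roll": 0, "hand": 38}, {"offset": [0, 0, -138], "roll": 0, "hand": 38}, {"offset": [0, 0, -156], "roll": 0, "hand": 38}, {"offset": [0, 0, -168], "roll": 0, "hand": 38}, {"offset": [0, 0, -171], "roll": 0, "hand": 38}])

```text
clock: 9.72
tool_pos: [0.6886, 0.0951, 0.2136]
orientation: [-179.8, -0.0, -60.0]
force: [0.6, 0.4, -1.1]
opening: 0.0431
```

```bash
python3 go.py .381 .3415 .21 -112.5
```

```text
t9.7 [0.6886 0.0951 0.2136] [-179.8   -0.   -60. ] F [ 0.6  0.4 -1.1] open0.0431 q [ 24.  23.   1.   0. -68.   6.]
[0.381, 0.3415, 0.21, -112.5] -> [-367.1  143.4    2.9] roll 0.916
```

Emit:
jog_arm(motion=[{"offset": [-8, 3, 0], "roll": 0.02, "hand": 38}, {"offset": [-24, 9, 0], "roll": 0.06, "hand": 38}, {"offset": [-45, 18, 0], "roll": 0.11, "hand": 38}, {"offset": [-69, 27, 0], "roll": 0.17, "hand": 38}, {"offset": [-95, 37, 0], "roll": 0.24, "hand": 38}, {"offset": [-121, 47, 0], "roll": 0.31, "hand": 38}, {"offset": [-147, 57, 0], "roll": 0.38, "hand": 38}, {"offset": [-173, 68, 0], "roll": 0.45, "hand": 38}, {"offset": [-199, 78, 0], "roll": 0.52, "hand": 38}, {"offset": [-225, 88, 0], "roll": 0.59, "hand": 38}, {"offset": [-251, 98, 0], "roll": 0.66, "hand": 38}, {"offset": [-277, 108, 1], "roll": 0.73, "hand": 38}, {"offset": [-302, 118, 2], "roll": 0.79, "hand": 38}, {"offset": [-325, 127, 3], "roll": 0.84, "hand": 38}, {"offset": [-344, 134, 3], "roll": 0.88, "hand": 38}, {"offset": [-358, 140, 3], "roll": 0.905, "hand": 38}, {"offset": [-365, 143, 3], "roll": 0.916, "hand": 38}, {"offset": [-367, 143, 3], "roll": 0.916, "hand": 38}, {"offset": [-367, 143, 3], "roll": 0.916, "hand": 38}])

```text
clock: 11.3
tool_pos: [0.3801, 0.3415, 0.2073]
orientation: [180.0, -0.1, -112.4]
force: [0.0, -0.1, -1.3]
opening: 0.0431
```

```bash
python3 go.py .381 .3415 .05 -112.5; python3 - <<'E'
from h import *
from plant import cams
s=cams.snapshot("scene");np.savez("pics/scene3.npz",**s)
for z in (.17,.2,.225):print(z,proj(s,[.381,.3415,z]))
for B in blobs(s,[0,100,30],[20,255,255],(150,60,290,250),60):print(B[:3])
cv2.imwrite("pics/scene3.png",cv2.resize(s["img"][60:290,110:390],None,fx=2.5,fy=2.5)[...,::-1])
E
```

```text
t11.3 [0.3801 0.3415 0.2073] [ 1.800e+02 -1.000e-01 -1.124e+02] F [ 0.  -0.1 -1.3] open0.0431 q [ 64.   6. -22.  -0. -61. -86.]
[0.381, 0.3415, 0.05, -112.5] -> [ -0.6  -0.9 157.3] roll 0.001
0.17 [208.7329 139.7491]
0.2 [205.2759 124.4537]
0.225 [202.2546 111.0857]
(np.int32(995), array([204.7427, 127.5779]), array([188, 107,  35,  43], dtype=int32))
```

View pics/scene3.png

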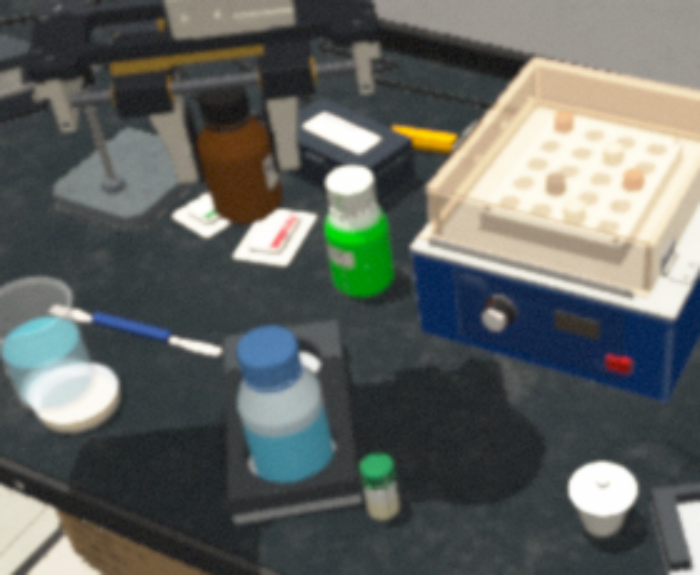

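Emit:
jog_arm(motion=[{"offset": [0, -0.8, 10], "roll": 0, "hand": 38}, {"offset": [0, -0.8, 28], "roll": 0, "hand": 38}, {"offset": [0, -0.8, 50], "roll": 0, "hand": 38}, {"offset": [0, -0.8, 72], "roll": 0, "hand": 38}, {"offset": [0, -0.8, 94], "roll": 0, "hand": 38}, {"offset": [0, -0.8, 112], "roll": 0, "hand": 38}, {"offset": [0, -0.8, 126], "roll": 0, "hand": 38}, {"offset": [0, -0.8, 138], "roll": 0, "hand": 38}, {"offset": [0, -0.8, 147], "roll": 0, "hand": 38}, {"offset": [0, -0.8, 153], "roll": 0, "hand": 38}, {"offset": [0, -0.8, 156], "roll": 0, "hand": 38}, {"offset": [0, -0.8, 157], "roll": 0, "hand": 38}, {"offset": [0, -0.8, 157], "roll": 0, "hand": 38}])

```text
clock: 12.43
tool_pos: [0.3817, 0.3413, 0.0512]
orientation: [-180.0, 0.0, -112.5]
force: [-0.1, -0.2, -0.9]
opening: 0.0435
```

Emit:
jog_arm(motion=[{"offset": [0, 0, 1], "roll": 0, "hand": 38}, {"offset": [0, 0, 2], "roll": 0, "hand": 38}, {"offset": [0, 0, 2], "roll": 0, "hand": 46}, {"offset": [0, 0, 2], "roll": 0, "hand": 54}, {"offset": [0, 0, 2], "roll": 0, "hand": 62}, {"offset": [0, 0, 2], "roll": 0, "hand": 66}, {"offset": [0, 0, 2], "roll": 0, "hand": 66}, {"offset": [0, 0, 2], "roll": 0, "hand": 66}, {"offset": [0, 0, -10], "roll": 0, "hand": 66}, {"offset": [0, 0, -35], "roll": 0, "hand": 66}, {"offset": [0, 0, -70], "roll": 0, "hand": 66}, {"offset": [0, 0, -105], "roll": 0, "hand": 66}, {"offset": [0, 0, -135], "roll": 0, "hand": 66}, {"offset": [0, 0, -150], "roll": 0, "hand": 66}, {"offset": [0, 0, -150], "roll": 0, "hand": 66}, {"offset": [0, 0, -150], "roll": 0, "hand": 66}])

```text
clock: 13.77
tool_pos: [0.3815, 0.3416, 0.2019]
orientation: [180.0, 0.1, -112.5]
force: [-0.5, -0.9, -1.2]
opening: 0.066
```

```bash
python3 go.py .4945 .106 .15 -26.4;  python3 - <<'E'
from h import *
from plant import cams
s=cams.snapshot("scene");np.savez("pics/scene4.npz",**s)
for z in (.008,.036,.063):print(z,proj(s,[.381,.3415,z]))
for B in blobs(s,[0,100,30],[20,255,255],(190,150,262,240),60):print(B[:3])
cv2.imwrite("pics/scene4.png",cv2.resize(s["img"][130:290,160:380],None,fx=3,fy=3)[...,::-1])
E
```

```text
t13.8 [0.3815 0.3416 0.2019] [ 1.800e+02  1.000e-01 -1.125e+02] F [-0.5 -0.9 -1.2] open0.0660 q [ 64.   7. -23.  -0. -61. -86.]
[0.4945, 0.106, 0.15, -26.4] -> [ 174.5 -194.6   51.5] roll -1.503
0.008 [224.7342 210.5481]
0.036 [222.2501 199.5569]
0.063 [219.7525 188.5061]
(np.int32(132), array([225.303 , 189.1818]), array([209, 183,  25,  16], dtype=int32))
```

View pics/scene4.png

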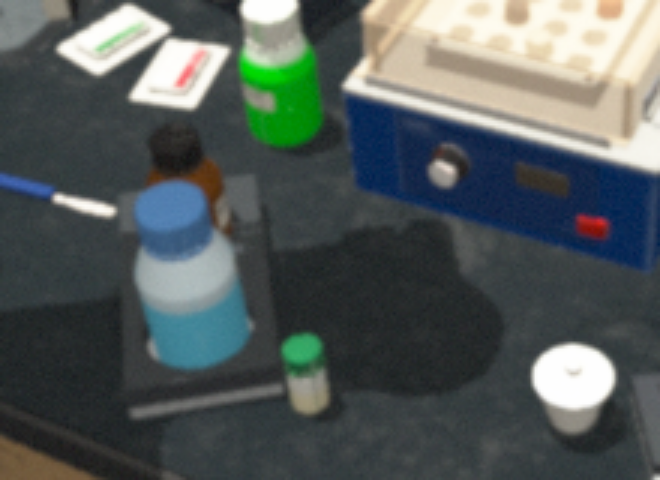

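The amber bottle stands upright in its pocket, with its cap at crop (177,145) agreeing with the seated projection. The crucible is next.

Emit:
jog_arm(motion=[{"offset": [8, -9, 0], "roll": -0.1, "hand": 66}, {"offset": [24, -27, 0], "roll": -0.22, "hand": 64}, {"offset": [42, -47, 0], "roll": -0.34, "hand": 62}, {"offset": [60, -67, 0], "roll": -0.46, "hand": 62}, {"offset": [78, -87, 0], "roll": -0.58, "hand": 62}, {"offset": [96, -107, 5], "roll": -0.7, "hand": 62}, {"offset": [114, -127, 12], "roll": -0.82, "hand": 62}, {"offset": [131, -146, 20], "roll": -0.94, "hand": 62}, {"offset": [147, -164, 30], "roll": -1.06, "hand": 62}, {"offset": [160, -178, 40], "roll": -1.18, "hand": 62}, {"offset": [169, -189, 48], "roll": -1.3, "hand": 62}, {"offset": [174, -194, 51], "roll": -1.4, "hand": 62}, {"offset": [174.5, -194.5, 51.5], "roll": -1.48, "hand": 62}, {"offset": [174.5, -194.5, 51.5], "roll": -1.503, "hand": 62}, {"offset": [174.5, -194.5, 51.5], "roll": -1.503, "hand": 62}])

```text
clock: 15.07
tool_pos: [0.4937, 0.1051, 0.1484]
orientation: [179.9, 0.1, -26.5]
force: [0.3, 1.4, -0.7]
opening: 0.0619
```

```bash
python3 go.py .4945 .106 .029 -26.4
```

```text
t15.1 [0.4937 0.1051 0.1484] [ 1.799e+02  1.000e-01 -2.650e+01] F [ 0.3  1.4 -0.7] open0.0619 q [ 34.   9. -28.  -0. -53.  29.]
[0.4945, 0.106, 0.029, -26.4] -> [  0.5  -1.4 119.4] roll -0.001
```

Emit:
jog_arm(motion=[{"offset": [0.5, -1, 10], "roll": 0, "hand": 62}, {"offset": [0.5, -1, 30], "roll": 0, "hand": 62}, {"offset": [0.5, -1, 55], "roll": 0, "hand": 62}, {"offset": [0.5, -1, 80], "roll": 0, "hand": 62}, {"offset": [0.5, -1, 100], "roll": 0, "hand": 62}, {"offset": [0.5, -1, 112], "roll": 0, "hand": 62}, {"offset": [0.5, -1, 118], "roll": 0, "hand": 62}, {"offset": [0.5, -1, 120], "roll": 0, "hand": 62}, {"offset": [0.5, -1, 120], "roll": 0, "hand": 54}, {"offset": [0.5, -1, 120], "roll": 0, "hand": 47}, {"offset": [0.5, -1, 120], "roll": 0, "hand": 43}, {"offset": [0.5, -1, 120], "roll": 0, "hand": 39}, {"offset": [0.5, -1, 120], "roll": 0, "hand": 36}, {"offset": [0.5, -1, 120], "roll": 0, "hand": 36}, {"offset": [0.5, -1, 120], "roll": 0, "hand": 36}, {"offset": [0.5, -1, 120], "roll": 0, "hand": 36}])

```text
clock: 16.4
tool_pos: [0.4957, 0.1064, 0.0302]
orientation: [-179.9, -0.0, -26.4]
force: [-0.7, -1.6, 6.9]
opening: 0.0383
```

```bash
python3 go.py .4945 .106 .1 -26.4 .5337 -.0448 .1 -65
```

```text
t16.4 [0.4957 0.1064 0.0302] [-179.9   -0.   -26.4] F [-0.7 -1.6  6.9] open0.0383 q [ 34.  19. -35.   0. -37.  29.]
[0.4945, 0.106, 0.1, -26.4] -> [ -0.8   0.8 -69.8] roll 0.000
[0.5337, -0.0448, 0.1, -65.0] -> [101.3 118.5 -69.8] roll 0.674
```

Emit:
jog_arm(motion=[{"offset": [0, 0, -5], "roll": 0, "hand": 36}, {"offset": [0, 0, -16], "roll": 0, "hand": 36}, {"offset": [0, 0, -32], "roll": 0, "hand": 36}, {"offset": [0, 0, -50], "roll": 0, "hand": 36}, {"offset": [3, 3.5, -64], "roll": 0.02, "hand": 36}, {"offset": [9, 10.5, -70], "roll": 0.06, "hand": 36}, {"offset": [19, 22, -70], "roll": 0.12, "hand": 36}, {"offset": [31, 36, -70], "roll": 0.2, "hand": 36}, {"offset": [44, 51, -70], "roll": 0.28, "hand": 36}, {"offset": [57, 66.5, -70], "roll": 0.37, "hand": 36}, {"offset": [70, 82, -70], "roll": 0.46, "hand": 36}, {"offset": [82, 96, -70], "roll": 0.55, "hand": 36}, {"offset": [92, 107.5, -70], "roll": 0.62, "hand": 36}, {"offset": [98.5, 115, -70], "roll": 0.66, "hand": 36}, {"offset": [101, 118.5, -70], "roll": 0.674, "hand": 36}, {"offset": [101, 118.5, -70], "roll": 0.674, "hand": 36}, {"offset": [101, 118.5, -70], "roll": 0.674, "hand": 36}])

```text
clock: 17.82
tool_pos: [0.5327, -0.0448, 0.0994]
orientation: [180.0, 0.0, -65.0]
force: [-0.0, -0.5, -0.2]
opening: 0.0381
```

```bash
python3 go.py .5337 -.0448 .038 -65; python3 - <<'E'
from h import *
from plant import cams
s=cams.snapshot("scene");np.savez("pics/scene5.npz",**s)
for z in (.07,.09,.107):print(z,proj(s,[.5337,-.0448,z]))
for B in blobs(s,[0,0,150],[180,70,255],(370,220,480,340),60):print(B[:3])
cv2.imwrite("pics/scene5.png",cv2.resize(s["img"][190:350,340:560],None,fx=3,fy=3)[...,::-1])
E
```

```text
t17.8 [ 0.5327 -0.0448  0.0994] [180.   0. -65.] F [-0.  -0.5 -0.2] open0.0381 q [ 16.  15. -27.  -0. -48.   9.]
[0.5337, -0.0448, 0.038, -65.0] -> [ 0.5 -0.9 61.4] roll 0.000
0.07 [437.3423 294.448 ]
0.09 [439.2501 285.8306]
0.107 [440.9324 278.2313]
(np.int32(597), array([396.4941, 308.7554]), array([379, 286,  34,  48], dtype=int32))
(np.int32(403), array([430.9132, 319.335 ]), array([418, 308,  30,  21], dtype=int32))
(np.int32(123), array([386.6829, 268.3577]), array([382, 261,  11,  21], dtype=int32))
(np.int32(106), array([470.6887, 231.6698]), array([465, 224,  13,  17], dtype=int32))
```

View pics/scene5.png

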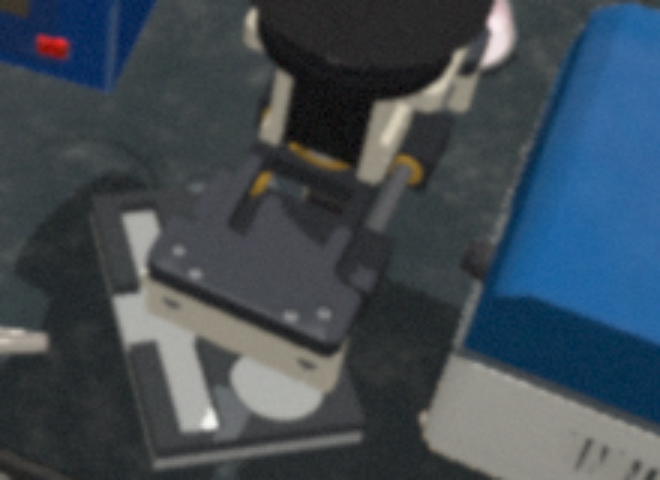

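The crucible is hidden behind the gripper here (pocket at crop 275,390), and the gripper is clear of the centrifuge. I'll lower it gently.

Emit:
jog_arm(motion=[{"offset": [0.5, -1, 6], "roll": 0, "hand": 36}, {"offset": [0.5, -1, 16], "roll": 0, "hand": 36}, {"offset": [0.5, -1, 27], "roll": 0, "hand": 36}, {"offset": [0.5, -1, 37], "roll": 0, "hand": 36}, {"offset": [0.5, -1, 45], "roll": 0, "hand": 36}, {"offset": [0.5, -1, 51], "roll": 0, "hand": 36}, {"offset": [0.5, -1, 55], "roll": 0, "hand": 36}, {"offset": [0.5, -1, 57.5], "roll": 0, "hand": 36}, {"offset": [0.5, -1, 59], "roll": 0, "hand": 36}, {"offset": [0.5, -1, 60], "roll": 0, "hand": 36}, {"offset": [0.5, -1, 60], "roll": 0, "hand": 36}, {"offset": [0.5, -1, 60], "roll": 0, "hand": 36}])

```text
clock: 18.87
tool_pos: [0.5343, -0.0448, 0.0399]
orientation: [-180.0, -0.0, -65.0]
force: [0.2, -0.7, -0.2]
opening: 0.0376
```

Emit:
jog_arm(motion=[{"offset": [0, 0, 0.5], "roll": 0, "hand": 36}, {"offset": [0, 0, 1], "roll": 0, "hand": 36}, {"offset": [0, 0, 1.5], "roll": 0, "hand": 36}, {"offset": [0, 0, 1.5], "roll": 0, "hand": 36}, {"offset": [0, 0, 1.5], "roll": 0, "hand": 36}])

```text
clock: 19.28
tool_pos: [0.5342, -0.0449, 0.0383]
orientation: [-180.0, -0.0, -65.0]
force: [-1.1, -0.6, 2.2]
opening: 0.0379
```

Emit:
jog_arm(motion=[{"offset": [0, 0, 0.5], "roll": 0, "hand": 36}, {"offset": [0, 0, 0.7], "roll": 0, "hand": 37}, {"offset": [0, 0, 0.7], "roll": 0, "hand": 40}, {"offset": [0, 0, 0.7], "roll": 0, "hand": 43}, {"offset": [0, 0, 0.7], "roll": 0, "hand": 47}, {"offset": [0, 0, 0.7], "roll": 0, "hand": 52}, {"offset": [0, 0, 0.7], "roll": 0, "hand": 57}, {"offset": [0, 0, 0.7], "roll": 0, "hand": 57}, {"offset": [0, 0, 0.7], "roll": 0, "hand": 57}, {"offset": [0, 0, -8], "roll": 0, "hand": 57}, {"offset": [0, 0, -25], "roll": 0, "hand": 57}, {"offset": [0, 0, -55], "roll": 0, "hand": 57}, {"offset": [0, 0, -85], "roll": 0, "hand": 57}, {"offset": [0, 0, -112], "roll": 0, "hand": 57}, {"offset": [0, 0, -130], "roll": 0, "hand": 57}, {"offset": [0, 0, -130], "roll": 0, "hand": 57}, {"offset": [0, 0, -130], "roll": 0, "hand": 57}])

```text
clock: 20.7
tool_pos: [0.5346, -0.0447, 0.1698]
orientation: [-179.8, -0.0, -65.0]
force: [0.3, 0.0, -0.5]
opening: 0.0569
```

```bash
python3 go.py .382 .1995 .15 -63; python3 - <<'E'
from h import *
from plant import cams
s=cams.snapshot("scene");np.savez("pics/scene6.npz",**s)
for z in (.008,.042,.054):print(z,proj(s,[.5337,-.0448,z]))
for B in blobs(s,[0,0,150],[180,70,255],(370,220,480,340),60):print(B[:3])
for B in blobs(s,[45,80,40],[90,255,255],(240,225,285,285),30):print("vial",B[:3],plane(s,B[1],.0405))
print(proj(s,[.382,.1995,.0405]))
cv2.imwrite("pics/scene6.png",cv2.resize(s["img"][190:350,240:480],None,fx=3,fy=3)[...,::-1])
E
```

```text
t20.7 [ 0.5346 -0.0447  0.1698] [-179.8   -0.   -65. ] F [ 0.3  0.  -0.5] open0.0569 q [ 16.  11. -22.  -0. -57.   9.]
[0.382, 0.1995, 0.15, -63.0] -> [-285.8   35.3   19.5] roll -0.035
0.008 [431.8745 319.1459]
0.042 [434.7932 305.9622]
0.054 [435.8689 301.1034]
(np.int32(2206), array([413.529 , 301.4578]), array([379, 261,  71,  72], dtype=int32))
(np.int32(117), array([414.4017, 266.9744]), array([407, 261,  17,  11], dtype=int32))
vial (np.int32(171), array([260.1988, 247.2105]), array([253, 240,  15,  15], dtype=int32)) [0.3815 0.1992 0.0405]
[260.397  246.9508]
```

View pics/scene6.png

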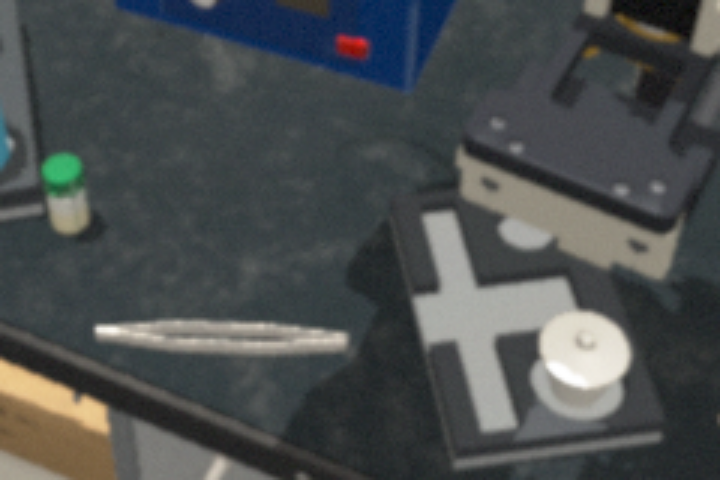

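The crucible stands upright in its round pocket, with its knob at (435,303) against an expected (436,301). The vial is next.

Emit:
jog_arm(motion=[{"offset": [-10, 1, 0], "roll": 0, "hand": 57}, {"offset": [-30, 4, 0], "roll": 0, "hand": 50}, {"offset": [-60, 7, 0], "roll": 0, "hand": 44}, {"offset": [-95, 12, 0], "roll": -0.01, "hand": 44}, {"offset": [-130, 16, 0], "roll": -0.02, "hand": 44}, {"offset": [-165, 20, 0], "roll": -0.035, "hand": 44}, {"offset": [-200, 25, 4], "roll": -0.035, "hand": 44}, {"offset": [-232, 29, 10], "roll": -0.035, "hand": 44}, {"offset": [-258, 32, 15], "roll": -0.035, "hand": 44}, {"offset": [-276, 34, 19], "roll": -0.035, "hand": 44}, {"offset": [-285, 35.5, 20], "roll": -0.035, "hand": 44}, {"offset": [-286, 35.5, 20], "roll": -0.035, "hand": 44}, {"offset": [-286, 35.5, 20], "roll": -0.035, "hand": 44}, {"offset": [-286, 35.5, 20], "roll": -0.035, "hand": 44}])

```text
clock: 21.92
tool_pos: [0.3812, 0.1989, 0.1479]
orientation: [180.0, -0.0, -63.0]
force: [-0.3, 0.4, 0.6]
opening: 0.0434
```

```bash
python3 go.py .382 .1993 .026 -63
```

```text
t21.9 [0.3812 0.1989 0.1479] [180.  -0. -63.] F [-0.3  0.4  0.6] open0.0434 q [ 54.   2. -36.   0. -52. -27.]
[0.382, 0.1993, 0.026, -63.0] -> [ -0.   -1.  121.9] roll -0.000
```

Emit:
jog_arm(motion=[{"offset": [0, -1, 10], "roll": 0, "hand": 44}, {"offset": [0, -1, 30], "roll": 0, "hand": 44}, {"offset": [0, -1, 55], "roll": 0, "hand": 44}, {"offset": [0, -1, 80], "roll": 0, "hand": 44}, {"offset": [0, -1, 100], "roll": 0, "hand": 44}, {"offset": [0, -1, 113], "roll": 0, "hand": 44}, {"offset": [0, -1, 120], "roll": 0, "hand": 44}, {"offset": [0, -1, 121], "roll": 0, "hand": 44}, {"offset": [0, -1, 121], "roll": 0, "hand": 36}, {"offset": [0, -1, 121], "roll": 0, "hand": 29}, {"offset": [0, -1, 121], "roll": 0, "hand": 23}, {"offset": [0, -1, 121], "roll": 0, "hand": 18}, {"offset": [0, -1, 121], "roll": 0, "hand": 16}, {"offset": [0, -1, 121], "roll": 0, "hand": 16}, {"offset": [0, -1, 121], "roll": 0, "hand": 16}, {"offset": [0, -1, 121], "roll": 0, "hand": 16}])

```text
clock: 23.25
tool_pos: [0.3824, 0.2003, 0.0278]
orientation: [-179.9, 0.0, -63.0]
force: [-0.6, -1.2, 7.0]
opening: 0.0201
```

```bash
python3 go.py .382 .1993 .12 -63 .576 .0411 .12 -65
```

```text
t23.2 [0.3824 0.2003 0.0278] [-179.9    0.   -63. ] F [-0.6 -1.2  7. ] open0.0201 q [ 54.  13. -44.   0. -33. -27.]
[0.382, 0.1993, 0.12, -63.0] -> [  0.7   0.7 -92.2] roll 0.000
[0.576, 0.0411, 0.12, -65.0] -> [ 229.7 -100.3  -92.2] roll 0.035
```

Emit:
jog_arm(motion=[{"offset": [0, 0, -6], "roll": 0, "hand": 16}, {"offset": [0, 0, -22], "roll": 0, "hand": 16}, {"offset": [0, 0, -46], "roll": 0, "hand": 16}, {"offset": [0, 0, -70], "roll": 0, "hand": 16}, {"offset": [5, -2, -86], "roll": 0, "hand": 16}, {"offset": [16, -7, -92], "roll": 0, "hand": 16}, {"offset": [34, -15, -92], "roll": 0, "hand": 16}, {"offset": [56, -24, -92], "roll": 0, "hand": 16}, {"offset": [80, -35, -92], "roll": 0.01, "hand": 16}, {"offset": [104, -45, -92], "roll": 0.02, "hand": 16}, {"offset": [128, -56, -92], "roll": 0.03, "hand": 16}, {"offset": [152, -66, -92], "roll": 0.035, "hand": 16}, {"offset": [175, -76, -92], "roll": 0.035, "hand": 16}, {"offset": [195, -85, -92], "roll": 0.035, "hand": 16}, {"offset": [212, -93, -92], "roll": 0.035, "hand": 16}, {"offset": [224, -98, -92], "roll": 0.035, "hand": 16}, {"offset": [229, -100, -92], "roll": 0.035, "hand": 16}, {"offset": [229.5, -100.5, -92], "roll": 0.035, "hand": 16}, {"offset": [229.5, -100.5, -92], "roll": 0.035, "hand": 16}, {"offset": [229.5, -100.5, -92], "roll": 0.035, "hand": 16}])

```text
clock: 24.92
tool_pos: [0.575, 0.0414, 0.1191]
orientation: [180.0, 0.0, -65.0]
force: [0.8, 0.1, -0.4]
opening: 0.0199
```

```bash
python3 go.py .576 .0411 .0358 -65
```

```text
t24.9 [0.575  0.0414 0.1191] [180.   0. -65.] F [ 0.8  0.1 -0.4] open0.0199 q [ 24.  17. -21.  -0. -52.   1.]
[0.576, 0.0411, 0.0358, -65.0] -> [ 0.8 -0.8 83.3] roll 0.000
```

Emit:
jog_arm(motion=[{"offset": [0.5, -0.5, 8], "roll": 0, "hand": 16}, {"offset": [0.5, -0.5, 22], "roll": 0, "hand": 16}, {"offset": [0.5, -0.5, 38], "roll": 0, "hand": 16}, {"offset": [0.5, -0.5, 53], "roll": 0, "hand": 16}, {"offset": [0.5, -0.5, 65], "roll": 0, "hand": 16}, {"offset": [0.5, -0.5, 74], "roll": 0, "hand": 16}, {"offset": [0.5, -0.5, 79], "roll": 0, "hand": 16}, {"offset": [0.5, -0.5, 81.5], "roll": 0, "hand": 16}, {"offset": [0.5, -0.5, 82.5], "roll": 0, "hand": 16}, {"offset": [0.5, -0.5, 83], "roll": 0, "hand": 16}, {"offset": [0.5, -0.5, 83], "roll": 0, "hand": 16}, {"offset": [0.5, -0.5, 83], "roll": 0, "hand": 16}])

```text
clock: 25.92
tool_pos: [0.5767, 0.0408, 0.0367]
orientation: [-179.9, -0.0, -65.0]
force: [0.3, 0.4, -0.5]
opening: 0.0204
```

Emit:
jog_arm(motion=[{"offset": [0, 0, 0.7], "roll": 0, "hand": 16}, {"offset": [0, 0, 1.3], "roll": 0, "hand": 16}, {"offset": [0, 0, 1.3], "roll": 0, "hand": 18}, {"offset": [0, 0, 1.3], "roll": 0, "hand": 22}, {"offset": [0, 0, 1.3], "roll": 0, "hand": 28}, {"offset": [0, 0, 1.3], "roll": 0, "hand": 36}, {"offset": [0, 0, 1.3], "roll": 0, "hand": 40}, {"offset": [0, 0, 1.3], "roll": 0, "hand": 40}, {"offset": [0, 0, 1.3], "roll": 0, "hand": 40}, {"offset": [0, 0, -8], "roll": 0, "hand": 40}, {"offset": [0, 0, -25], "roll": 0, "hand": 40}, {"offset": [0, 0, -55], "roll": 0, "hand": 40}, {"offset": [0, 0, -85], "roll": 0, "hand": 40}, {"offset": [0, 0, -105], "roll": 0, "hand": 40}, {"offset": [0, 0, -110], "roll": 0, "hand": 40}, {"offset": [0, 0, -110], "roll": 0, "hand": 40}])

```text
clock: 27.25
tool_pos: [0.5775, 0.0411, 0.1488]
orientation: [-179.7, -0.0, -65.0]
force: [-0.1, 0.2, -0.9]
opening: 0.04
```

```bash
python3 go.py .408 .083 .11 -37.8; python3 - <<'E'
from h import *
from plant import cams
s=cams.snapshot("scene");np.savez("pics/scene7.npz",**s)
for z in (.008,.0485,.053):print(z,proj(s,[.576,.0411,z]))
for B in blobs(s,[45,80,40],[90,255,255],(385,220,450,285),20):print("vial",B[:3],plane(s,B[1],.0485))
for B in blobs(s,[0,0,90],[180,90,255],(262,285,365,315),60):print("forc",B[:3],plane(s,B[1],.0045))
E
```

```text
t27.2 [0.5775 0.0411 0.1488] [-179.7   -0.   -65. ] F [-0.1  0.2 -0.9] open0.0400 q [ 23.  16. -19.   0. -55.   2.]
[0.408, 0.083, 0.11, -37.8] -> [-109.6  136.1   38.1] roll -0.475
0.008 [414.7301 268.4979]
0.0485 [417.3136 252.308 ]
0.053 [417.612  250.4383]
vial (np.int32(178), array([417.7921, 252.5787]), array([411, 246,  15,  15], dtype=int32)) [0.5762 0.0403 0.0485]
forc (np.int32(805), array([313.1752, 302.0012]), array([271, 296,  85,  13], dtype=int32)) [0.4068 0.0835 0.0045]
```

The vial's cap is within 0.6 px of its seated projection. The forceps are next.

Emit:
jog_arm(motion=[{"offset": [-6, 7, 0], "roll": -0.03, "hand": 40}, {"offset": [-18, 22, 0], "roll": -0.08, "hand": 36}, {"offset": [-34, 42, 3], "roll": -0.15, "hand": 32}, {"offset": [-52, 64, 8], "roll": -0.23, "hand": 32}, {"offset": [-70, 86, 16], "roll": -0.31, "hand": 32}, {"offset": [-86, 106, 24], "roll": -0.38, "hand": 32}, {"offset": [-98, 121, 31], "roll": -0.43, "hand": 32}, {"offset": [-106, 131, 36], "roll": -0.465, "hand": 32}, {"offset": [-109, 135.5, 38], "roll": -0.475, "hand": 32}, {"offset": [-109.5, 136, 38], "roll": -0.475, "hand": 32}, {"offset": [-109.5, 136, 38], "roll": -0.475, "hand": 32}, {"offset": [-109.5, 136, 38], "roll": -0.475, "hand": 32}])

```text
clock: 28.3
tool_pos: [0.4075, 0.0827, 0.1082]
orientation: [-180.0, -0.0, -37.8]
force: [0.0, -0.4, -0.5]
opening: 0.032
```

```bash
python3 go.py .4077 .083 .0135 -37.8
```

```text
t28.3 [0.4075 0.0827 0.1082] [-180.    -0.   -37.8] F [ 0.  -0.4 -0.5] open0.0320 q [ 39.   4. -41.   0. -46.  13.]
[0.4077, 0.083, 0.0135, -37.8] -> [-0.1 -0.3 94.7] roll -0.001
```

Emit:
jog_arm(motion=[{"offset": [0, 0, 8], "roll": 0, "hand": 32}, {"offset": [0, 0, 24], "roll": 0, "hand": 32}, {"offset": [0, 0, 44], "roll": 0, "hand": 32}, {"offset": [0, 0, 62], "roll": 0, "hand": 32}, {"offset": [0, 0, 77], "roll": 0, "hand": 32}, {"offset": [0, 0, 86], "roll": 0, "hand": 32}, {"offset": [0, 0, 91], "roll": 0, "hand": 32}, {"offset": [0, 0, 93], "roll": 0, "hand": 32}, {"offset": [0, 0, 93.5], "roll": 0, "hand": 32}, {"offset": [0, 0, 93.5], "roll": 0, "hand": 32}])

```text
clock: 29.13
tool_pos: [0.4072, 0.0826, 0.0147]
orientation: [-180.0, -0.0, -37.8]
force: [-0.2, 0.4, -0.8]
opening: 0.0318
```

Emit:
jog_arm(motion=[{"offset": [0, 0, 1], "roll": 0, "hand": 32}, {"offset": [0, 0, 2], "roll": 0, "hand": 32}, {"offset": [0, 0, 2], "roll": 0, "hand": 26}, {"offset": [0, 0, 2], "roll": 0, "hand": 20}, {"offset": [0, 0, 2], "roll": 0, "hand": 14}, {"offset": [0, 0, 2], "roll": 0, "hand": 9}, {"offset": [0, 0, 2], "roll": 0, "hand": 5}, {"offset": [0, 0, 2], "roll": 0, "hand": 5}, {"offset": [0, 0, 2], "roll": 0, "hand": 5}, {"offset": [0, 0, 2], "roll": 0, "hand": 5}, {"offset": [0, 0, 2], "roll": 0, "hand": 5}])

```text
clock: 30.05
tool_pos: [0.4069, 0.0826, 0.0127]
orientation: [-180.0, -0.0, -37.8]
force: [-1.5, 0.1, 3.9]
opening: 0.0109
```

```bash
python3 go.py .4069 .0826 .08 -37.8 .5157 .0179 .08 -116.4; python3 - <<'E'
from h import *
O=np.array([.5399,.0059]);a=np.radians(63.6);X=np.array([np.cos(a),np.sin(a)]);Y=np.array([-X[1],X[0]])
print("pred centroid",O+.0171*Y)
for n,c,roi in(("scene0",(401,296),(370,245,460,345)),("top0",(406,202),(372,163,450,228))):
    s=load(n);B=blobs(s,[0,0,150],[180,70,255],roi)[0];ys,xs=np.nonzero(B[3])
    w=np.array([plane(s,p,.013)[:2] for p in zip(xs,ys)])-O;u=np.c_[w@X,w@Y]*1000
    print(n,plane(s,B[1],.013)[:2],"xrange",u[:,0].min(),u[:,0].max(),"y",u[:,1].min(),u[:,1].max())
    k=(abs(u[:,0])>22)&(abs(u[:,0])<66);print("slot fit y=m x+b",np.polyfit(u[k,0],u[k,1],1),"deg",np.degrees(np.arctan(np.polyfit(u[k,0],u[k,1],1)[0])))
    t=u[u[:,1]<14];print("trough x mean",t[:,0].mean())
E
```

```text
t30.1 [0.4069 0.0826 0.0127] [-180.    -0.   -37.8] F [-1.5  0.1  3.9] open0.0109 q [ 39.  14. -47.   0. -29.  13.]
[0.4069, 0.0826, 0.08, -37.8] -> [ -0.    0.  -67.3] roll -0.000
[0.5157, 0.0179, 0.08, -116.4] -> [125.6 -15.5 -67.3] roll 1.372
pred centroid [0.5246 0.0135]
scene0 [0.5208 0.0106] xrange -68.62413784276373 66.58946913105282 y -29.526117622505247 53.118770991065524
slot fit y=m x+b [ 0.0009 27.5466] deg 0.052666916118714616
trough x mean -0.7559865532095428
top0 [0.5243 0.0143] xrange -69.79668358417054 72.11878101294516 y -30.51785511766792 53.13531058317002
slot fit y=m x+b [ 0.0037 26.5261] deg 0.21398991407838705
trough x mean 0.7534646013371818
```

Emit:
jog_arm(motion=[{"offset": [0, 0, -4], "roll": 0, "hand": 5}, {"offset": [0, 0, -14], "roll": 0, "hand": 5}, {"offset": [0, 0, -30], "roll": 0, "hand": 5}, {"offset": [0, 0, -48], "roll": 0, "hand": 5}, {"offset": [0, 0, -64], "roll": 0.03, "hand": 5}, {"offset": [5, -1, -75], "roll": 0.1, "hand": 5}, {"offset": [14, -2, -78], "roll": 0.2, "hand": 5}, {"offset": [25, -3, -78], "roll": 0.31, "hand": 5}, {"offset": [37, -5, -78], "roll": 0.43, "hand": 5}, {"offset": [49, -6, -78], "roll": 0.55, "hand": 5}, {"offset": [61, -7.5, -78], "roll": 0.67, "hand": 5}, {"offset": [73, -9, -78], "roll": 0.79, "hand": 5}, {"offset": [85, -10.5, -78], "roll": 0.91, "hand": 5}, {"offset": [97, -12, -78], "roll": 1.03, "hand": 5}, {"offset": [108, -13.5, -78], "roll": 1.14, "hand": 5}, {"offset": [117, -14.5, -78], "roll": 1.24, "hand": 5}, {"offset": [123, -15, -78], "roll": 1.32, "hand": 5}, {"offset": [125.5, -15.5, -78], "roll": 1.36, "hand": 5}, {"offset": [125.5, -15.5, -78], "roll": 1.372, "hand": 5}, {"offset": [125.5, -15.5, -78], "roll": 1.372, "hand": 5}])

```text
clock: 31.72
tool_pos: [0.5153, 0.0177, 0.0905]
orientation: [180.0, -0.0, -116.4]
force: [0.2, -0.9, -0.7]
opening: 0.0109
```

```bash
python3 go.py .5157 .0179 .0207 -116.4; python3 - <<'E'
from h import *
from plant import cams
s=cams.snapshot("scene");np.savez("pics/scene8.npz",**s)
a=np.radians(63.6);d=np.array([np.cos(a),np.sin(a),0])*.065
for k in(-1,0,1):print(k,proj(s,np.array([.5157,.0179,.083])+k*d))
cv2.imwrite("pics/scene8.png",cv2.resize(s["img"][200:350,310:510],None,fx=3.5,fy=3.5)[...,::-1])
E
```

```text
t31.7 [0.5153 0.0177 0.0905] [ 180.    -0.  -116.4] F [ 0.2 -0.9 -0.7] open0.0109 q [ 24.  14. -30.  -0. -46. -50.]
[0.5157, 0.0179, 0.0207, -116.4] -> [-0.4 -0.3 69.8] roll -0.000
-1 [410.5815 303.0576]
0 [399.0324 265.4523]
1 [388.8985 232.455 ]
```

View pics/scene8.png

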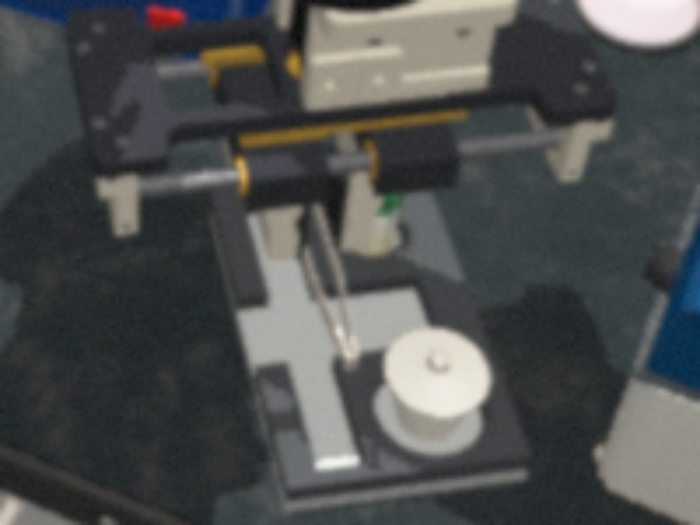

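The forceps are level in the jaws, with the near end at (410,301) against an expected (411,303), and aligned with the slot. I'll lower them.

Emit:
jog_arm(motion=[{"offset": [-0.4, -0.3, 6], "roll": 0, "hand": 5}, {"offset": [-0.4, -0.3, 18], "roll": 0, "hand": 5}, {"offset": [-0.4, -0.3, 32], "roll": 0, "hand": 5}, {"offset": [-0.4, -0.3, 44], "roll": 0, "hand": 5}, {"offset": [-0.4, -0.3, 53], "roll": 0, "hand": 5}, {"offset": [-0.4, -0.3, 60], "roll": 0, "hand": 5}, {"offset": [-0.4, -0.3, 65], "roll": 0, "hand": 5}, {"offset": [-0.4, -0.3, 68], "roll": 0, "hand": 5}, {"offset": [-0.4, -0.3, 69], "roll": 0, "hand": 5}, {"offset": [-0.4, -0.3, 69.5], "roll": 0, "hand": 5}, {"offset": [-0.4, -0.3, 69.5], "roll": 0, "hand": 5}, {"offset": [-0.4, -0.3, 69.5], "roll": 0, "hand": 5}])

```text
clock: 32.77
tool_pos: [0.5162, 0.0182, 0.0215]
orientation: [-180.0, 0.0, -116.4]
force: [0.8, 0.6, -0.8]
opening: 0.0106
```

Emit:
jog_arm(motion=[{"offset": [0, 0, 0.5], "roll": 0, "hand": 5}, {"offset": [0, 0, 1], "roll": 0, "hand": 5}, {"offset": [0, 0, 1], "roll": 0, "hand": 9}, {"offset": [0, 0, 1], "roll": 0, "hand": 13}, {"offset": [0, 0, 1], "roll": 0, "hand": 18}, {"offset": [0, 0, 1], "roll": 0, "hand": 23}, {"offset": [0, 0, 1], "roll": 0, "hand": 23}, {"offset": [0, 0, 1], "roll": 0, "hand": 23}, {"offset": [0, 0, -6], "roll": 0, "hand": 23}, {"offset": [0, 0, -20], "roll": 0, "hand": 23}, {"offset": [0, 0, -45], "roll": 0, "hand": 23}, {"offset": [0, 0, -80], "roll": 0, "hand": 23}, {"offset": [0, 0, -115], "roll": 0, "hand": 23}, {"offset": [0, 0, -145], "roll": 0, "hand": 23}, {"offset": [0, 0, -165], "roll": 0, "hand": 23}, {"offset": [0, 0, -175], "roll": 0, "hand": 23}, {"offset": [0, 0, -175], "roll": 0, "hand": 23}, {"offset": [0, 0, -175], "roll": 0, "hand": 23}])

```text
clock: 34.27
tool_pos: [0.5157, 0.0181, 0.1959]
orientation: [180.0, 0.0, -116.4]
force: [0.4, -0.4, -0.5]
opening: 0.023
```

```bash
python3 go.py; python3 - <<'E'
from h import *
from plant import cams
s=cams.snapshot("scene");np.savez("pics/scene9.npz",**s)
a=np.radians(63.6);d=np.array([np.cos(a),np.sin(a),0])*.065
for k in(-1,0,1):print(k,proj(s,np.array([.5157,.0179,.0125])+k*d))
for B in blobs(s,[45,80,40],[90,255,255],(230,120,450,285),20):print("green/vial",B[:3])
cv2.imwrite("pics/scene9.png",cv2.resize(s["img"][130:350,180:480],None,fx=2.6,fy=2.6)[...,::-1])
E
```

```text
t34.3 [0.5157 0.0181 0.1959] [ 180.     0.  -116.4] F [ 0.4 -0.4 -0.5] open0.0230 q [ 24.   7. -23.  -0. -60. -50.]
-1 [405.9832 331.3036]
0 [395.4374 294.3207]
1 [386.1077 261.6026]
green/vial (np.int32(709), array([254.5783, 163.1269]), array([239, 144,  30,  36], dtype=int32))
green/vial (np.int32(170), array([418.1118, 252.5294]), array([412, 246,  14,  15], dtype=int32))
```

View pics/scene9.png

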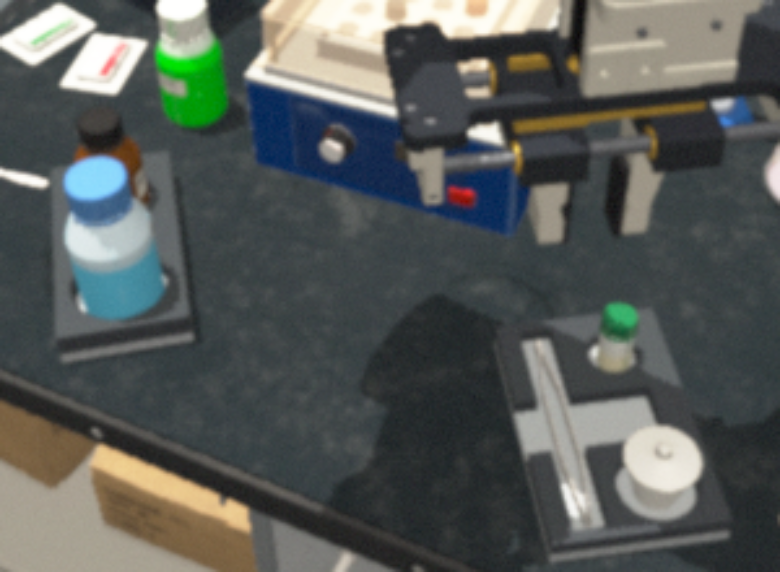

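All five items are seated, the forceps lie in the slot (crop 540,340 to 580,520), and the green bottle has not moved: its centroid is still at (254.6,163.1). I'm handing in.

```bash
python3 -c "
from plant import order;print(order.close_job())"
```

```text
the job is handed in; nothing more can be done
None
```

Both kits are made up and the job is handed in, at 34 s on the robot's clock. I placed the items in the order blue bottle, amber bottle, crucible, vial, forceps. The crucible went down in 0.5 mm steps and was released on contact, at about 2 N.

**Last checks:**
- **Final picture:** all five items are in their own cutouts, the four standing ones upright, and the gripper is clear at 0.196 m.
- **Blue, amber, crucible and vial:** after each placing, the cap or knob was within about 0.6 to 2.5 px of where a seated one should appear. For amber this was judged from the cap, because the blue bottle hides its foot.
- **Forceps:** they lie in the slot. Their near end was about 3 px from its predicted position, within the slot's clearance.
- **Green bottle:** its image position matches the first picture to 0.02 px.

**What disagreed:**
- The two cameras differed by about 1 to 3 mm on the measured points. I averaged them or crossed the two views, and this stayed inside the pocket clearances.
- When gripping, the finger opening read 1.5 to 3.7 mm under the bottle, crucible and vial diameters, with a 4 to 8 N upward force on the tool. I did not find the cause. The holds were firm and no force limit was approached in any reading.

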